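# Load a module into the test dock through its check flap

## Task

Lay the module in the dock's feed guides, body towards the orange flap, then use its black handle to push it in through the flap until the contact carriage inside has been pushed right back against its stop, and keep it pressed there with a steady force of about 10 N for half a second (over 15 N would break it). Then let go, leaving the flap fallen shut behind the body. Let only the module move the flap, never the gripper, and leave the can, the jar and the screwdriver where they are.

Things in the scene. Friction and masses are not known exactly. Their poses are not given: they have to be found in the camera images.
- module: loose aluminium block 70 long (x), 56 wide (y), 38 mm high, blue plate on top, about 0.35 kg; an 8 mm steel rod (axis 14 mm above the underside) runs 110 mm back from its rear face to an upright black handle; 200 mm long in all (x -165 to +35). Origin: centre of the block's underside, centre of mass about 8 mm behind it; +x leading end, z up. Starts upright on the bench
- handle (a point): centre of the module's black handle, a block 20 long (x), 22 wide (y), 40 mm high, 155 mm behind the module's origin; its bottom is 6 mm and its top 46 mm above the module's underside. Axes as the module's
- dock: grey test dock fixed to the bench. Origin: bench level, middle of the lane, plane of the gate; +x the way the module is pushed in, z up; the bench is the lane's floor. The gate opening and the chamber behind it are 60 mm wide between walls 6 mm thick and 54 mm high; a clear cover on them has its top at 58 mm; the back wall is 198 mm inside
- feed (a point): bench-level point 55 mm outside the gate, midway between the two low aluminium feed guides (axes as the dock's). The guides are 10 mm high, 6 mm thick and run from 112 mm outside up to the gate; the gap between them narrows from about 70 mm at the mouth to 60 mm at the gate. The module's block fits here with its origin over this point and its handle away from the gate
- chamber (a point): bench-level point in the chamber 100 mm inside the gate, lane centre (axes as the dock's). The face of the contact carriage first stands 12 to 48 mm beyond this point, different every time and not measured: find it by feel. Once home the module's origin is 87 to 123 mm inside the gate and its handle is still outside, in front of it
- flap (a joint): orange flap in the gate, 57 wide, 46 high, 3 mm thick, 70 g, hung on a level hinge 50 mm above the bench just inside the gate. 0 hanging shut, grows (rad) as it swings inwards and up, to 1.45; never outwards. It falls shut by its weight once the whole block is some 50 mm inside; a notch 28 mm wide, up to 26 mm above the bench, clears the rod
- contact (a joint): travel (m) of the green contact carriage (50 wide, 32 mm high, white tab on top) in the chamber: 0 at its start, pushed back by the module's front to its stop at 0.010. It slides stiffly (about 3 N), has no spring and stays where left; at the stop the resistance rises steeply
- can: bystander: drink can, 66 mm across, 130 mm high; origin at the centre of its underside
- jar: bystander: green jar with white lid, 56 mm across, 50 mm high; origin at the centre of its underside
- screwdriver: bystander: screwdriver about 170 mm long lying along its x axis

How it is judged:
On the way, in this order (a step that is already met when the one before it is completed fails the run):
1. the module lies in the feed guides in front of the shut flap, pointing at it (x of module in the frame of dock between -0.09 and -0.033 m and y of module in the frame of dock between -0.008 and 0.008 m and height (world z) of module below 0.004 m and angle between the x axis of module and the x axis of dock, either way round below 0.15 rad and value of joint flap below 0.1 rad), for 0.1 s.
2. the module itself holds the flap swung open as it goes in (value of joint flap above 0.6 rad and contact force between module and flap above 0.02 N and x of module in the frame of dock between -0.035 and 0.085 m), for 0.1 s.
3. the module presses the carriage against its stop with 5 to 15 N (value of joint contact above 0.008 m and contact force between module and contact between 5 and 15 N), for 0.2 s.
At the end, for the whole second after the job is handed in: the module lies flat and at rest in the chamber, its origin 82 to 130 mm inside the gate; the contact carriage is pushed back at least 8 of its 10 mm; the flap hangs shut (within 0.08 rad) behind the block; the module is released (value of joint contact above 0.008 m and value of joint flap below 0.08 rad and x of module in the frame of dock between 0.082 and 0.13 m and y of module in the frame of dock between -0.006 and 0.006 m and height (world z) of module below 0.004 m and angle between module's own z axis and vertical below 0.08 rad and linear speed of module below 0.01 m/s); the robot touches nothing.
It fails at once if the contact carriage is pressed with more than 15 N (contact force between module and contact above 15 N).
It fails at once if the gripper's fingers push the flap (more than 0.5 N) (contact force between the fingers and flap above 0.5 N).
It fails at once if the can is moved more than 30 mm (distance of can from where it was at the start of the episode above 0.03 m).
It fails at once if the jar is moved more than 30 mm (distance of jar from where it was at the start of the episode above 0.03 m).
It fails at once if the screwdriver is moved more than 30 mm (distance of screwdriver from where it was at the start of the episode above 0.03 m).
It also fails if it takes over 69 s, if anything falls off the work surface, if the arm or the gripper's body presses on something with over 40 N, if the wrist force passes 120 N, or if a joint passes its speed limit or range.

## Robot

A 7-joint arm with a two-finger parallel gripper is mounted at the origin on the work surface. World frame = base frame: x ahead of the robot, y to its left, z up, the work surface at z = 0. Lengths are in m, angles in rad, forces in N, time in s.
With the tool pointing down it reaches from about 0.4 to 0.9 m from the base axis. Payload 5.5 kg.
Tool frame: the origin (TCP) lies on the centre line of the jaws, within the pads' length; the fingertips stand 17 mm ahead of it and the grasp point (between the pads) lies 2 mm behind it; z points along the fingers, y is the line along which they close (so a half turn about z gives the same grasp; the last joint's range is limited). The gripper opens to 92 mm and grips with 3 to 60 N. Pads are 19 mm wide; open, the fingers measure 130 mm over their backs; the gripper's body (75 mm by 190 mm) begins 47 mm behind the grasp point.
Start: joints at [-0.901, 0.501, -0.427, 1.55, 0.221, 1.138, -0.21], TCP at [0.257, 0.597, 0.244] pointing down, gripper open.
Joint ranges: [-2.88, 2.88], [-0.31, 2.03], [-1.54, 1.56], [0.2, 2.42], [-1.41, 4.55], [0.19, 2.02], [-2.57, 2.57]. Speed limits (rad/s): [2.57, 2.57, 3.14, 3.14, 3.14, 3.14, 3.14].

## Interface

Orientations are given as a rotation vector (axis times angle).
In Python, from station import sense, get_image, camera_model, job_done gives the robot as it stands.
- The arm moves only by the tool arm_command, never from a script. Its argument "moves" is a list of rows, each a list of 3 entries, a list of its own where there are three numbers: the shift along the tool's x, y, z in cm, then the turn, a rotation vector about the tool's x, y, z in degrees, then the opening, from 0 (shut) to 1 (fully open). A call has 1 to 5 rows; each row shifts and turns the commanded pose from where the row before left it, along the tool's axes as they then stand; what a row does not reach is not made up. A row lasts 1/10 s, in which the tool goes at most 50 mm and 8.59 degrees, less where a joint would pass 70% of its speed; a pose out of reach is approached as far as the arm can. A call is refused whole if a number of a shift passes 5 or a number of a turn 8.59, either way. A call with a gripper value outside its range is refused whole. The fingers move at their own pace and stop on an object; "force" is the grip in N (left out, the last holds). Time passes only in rows, so rows that do not move let the fingers close. It gives the time, the measured TCP pose, the force, the opening and the grip force at its end, in the units of the state.
- sense(): the state, without advancing time (a new reading comes with each control period).
- get_image(name): name is "scene" or "top" or "wrist"; returns (picture, depth): 400x640x3 uint8, blue, green, red; 400x640 float32, m along the optical axis (not along the pixel's ray), 0 where there is no reading.
- camera_model(name): a dict with "intrinsics" (3x3 intrinsics, pixels), "k1" (the pictures are not rectified: a ray, as slopes to the right and down, at radius r is drawn at 1 + k1 r^2 times it, then the intrinsics apply), "cam_to_world" (4x4, takes a point from camera to world coordinates); the wrist camera has in their place "hand_eye" (4x4, takes a point from camera to tool coordinates, whose origin is the TCP and whose axes are the flange's). Camera axes: x right, y down, z forward; pixel columns grow to the right and rows downward; lengths in m; the calibration is good to about 2 mm. A picture is of the moment at which its call begins: read the wrist's pose just before it. camera_model takes no time and is no camera call.
- job_done(): hands the job in; it is judged then, once.
The state is a dict: "clock": time; "q": joint angles; "joint_vel": joint speeds; "joint_efforts": joint torques, N m; "eef_pos": TCP position; "ee_rot": TCP orientation; "wrist_force": force on the tool from outside, world axes, zero at the start; "moment": the same for the moment, N m; "width": finger opening in m; "gripper_force": force on a finger pad.
Only numpy, scipy, OpenCV 4.12 (cv2) and the standard library are available. Lean on these libraries where they do the work, as an engineer would, in place of code of your own. Each camera call takes 0.05 s, during which the arm holds its last target. There are 200 camera calls.

## Working session

There is one attempt and no reset: what is moved stays moved. The work goes in short steps, Python scripts to look and compute and a tool call to move; the robot and the scene stay as the last step left them, time stands still between calls to the robot, and variables do not carry over. Pictures are saved under pics/ and viewed, at most 10 in all, crops included, and the job is handed in when it is done.

Besides the shell and the picture viewer there is one more tool, called after ">>>" as name(argument=value, ...), one argument or row to a line, values as JSON. arm_command: Moves the arm, as the interface text tells. Its arguments: {"type":"object","properties":{"moves":{"type":"array","items":{"type":"array"}},"force":{"type":"number"}},"required":["moves"]}

```bash
mkdir -p pics; cat > h.py <<'E'
import numpy as np, cv2
from scipy.spatial.transform import Rotation as R
from station import sense, get_image, camera_model, job_done
def T(name,s=None):
    m=camera_model(name)
    if 'cam_to_world' in m: return m,np.array(m['cam_to_world'])
    W=np.eye(4);W[:3,:3]=R.from_rotvec(s['ee_rot']).as_matrix();W[:3,3]=s['eef_pos']
    return m,W@np.array(m['hand_eye'])
def rays(m,uv):
    K=np.array(m['intrinsics'],float);k=m['k1']
    return cv2.undistortPoints(np.array(uv,float).reshape(-1,1,2),K,np.array([k,0,0,0,0.])).reshape(-1,2)
def on_plane(m,C,uv,z):
    r=rays(m,uv);d=np.c_[r,np.ones(len(r))]@C[:3,:3].T
    return C[:3,3]+d*((z-C[2,3])/d[:,2])[:,None]
def depth_pts(m,C,uv,dep):
    r=rays(m,uv);d=np.array([dep[int(v),int(u)] for u,v in uv])
    return (np.c_[r,np.ones(len(r))]*d[:,None])@C[:3,:3].T+C[:3,3]
E
python3 - <<'E'
from h import *
s=sense();print(s)
for n in['top','scene']:
    im,d=get_image(n);cv2.imwrite(f'pics/{n}0.png',im);np.save(f'pics/{n}0.npy',d)
    print(n,camera_model(n))
E
```

```text
{'clock': 0.0, 'q': array([-0.90077158,  0.50182889, -0.42678014,  1.55144608,  0.22079853,
        1.138279  , -0.21029447]), 'joint_vel': array([ 5.83878509e-05, -9.70253891e-05,  8.12957641e-04, -1.03805995e-03,
       -5.78034653e-04, -1.15613030e-03,  1.84531685e-05]), 'joint_efforts': array([ 1.12629881e-03, -5.66608393e+01, -5.81637293e+00, -2.79102159e+01,
       -6.85755420e-02,  3.09270888e-02,  2.10391499e-04]), 'eef_pos': array([0.2569877 , 0.59632315, 0.24269085]), 'ee_rot': array([-6.34474902e-01, -3.07639981e+00,  2.91233102e-03]), 'wrist_force': array([-0.52913635,  0.66677564, -0.32895416]), 'moment': array([ 0.00838452, -0.00699469, -0.01519051]), 'gripper_force': 0.0, 'width': 0.09165378167545421}
top {'intrinsics': array([[438.46776209,   0.        , 322.28266406],
       [  0.        , 438.46776209, 205.56193234],
       [  0.        ,   0.        ,   1.        ]]), 'k1': -0.11595280834974112, 'cam_to_world': array([[-0.0267699 , -0.9871363 ,  0.1576239 ,  0.42480639],
       [-0.99961788,  0.0275212 ,  0.0025853 ,  0.0642396 ],
       [-0.00689004, -0.15749446, -0.98749583,  1.10301213],
       [ 0.        ,  0.        ,  0.        ,  1.        ]])}
scene {'intrinsics': array([[368.09037635,   0.        , 311.7638529 ],
       [  0.        , 368.09037635, 204.22892554],
       [  0.        ,   0.        ,   1.        ]]), 'k1': -0.009000949787772067, 'cam_to_world': array([[-0.69677897,  0.48090683, -0.5321914 ,  1.02643959],
       [ 0.71725616,  0.47389512, -0.5108493 ,  0.49127819],
       [ 0.00653199, -0.73766661, -0.67513354,  0.63920026],
       [ 0.        ,  0.        ,  0.        ,  1.        ]])}
```

View pics/top0.png

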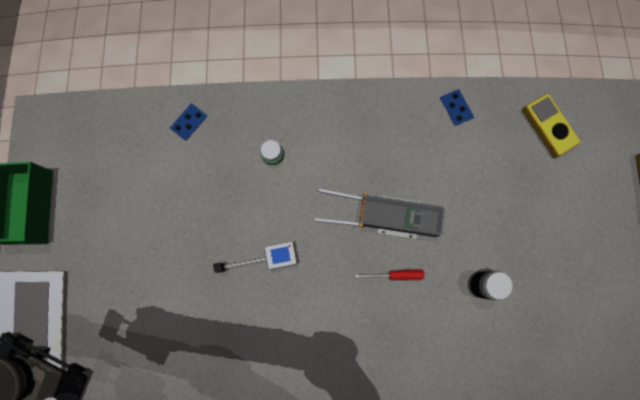

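View pics/scene0.png

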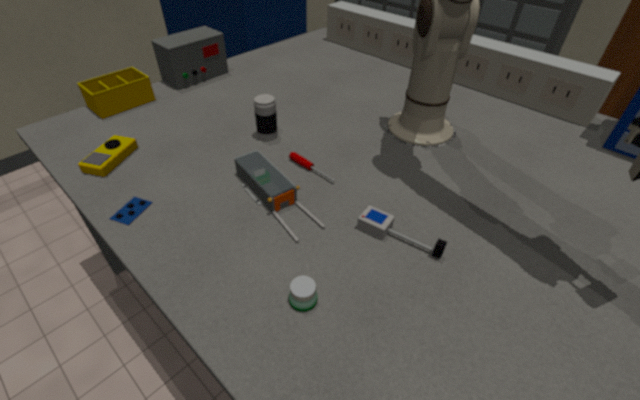

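The top view shows the module block at about (281,255) with its handle at (220,267). The dock gate is at about (362,211), with guides opening to the left (world +y). The jar is at (271,152), the screwdriver at (390,275) and the can at (492,285).

```bash
python3 - <<'E'
from h import *
im=cv2.imread('pics/top0.png');m,C=T('top')
hsv=cv2.cvtColor(im,cv2.COLOR_BGR2HSV)
def blob(mask,x0,y0,x1,y1):
    k=np.zeros_like(mask);k[y0:y1,x0:x1]=mask[y0:y1,x0:x1]
    v,u=np.nonzero(k);return np.c_[u,v].astype(float)
blue=blob(cv2.inRange(hsv,(100,120,60),(130,255,255)),255,235,310,275)
blk=blob(cv2.inRange(hsv,(0,0,0),(179,255,40)),208,255,232,277)
ora=blob(cv2.inRange(hsv,(8,120,80),(22,255,255)),350,185,375,235)
print(len(blue),len(blk),len(ora))
pb=on_plane(m,C,[blue.mean(0)],.038)[0];ph=on_plane(m,C,[blk.mean(0)],.04)[0]
print('blue',pb,'handle',ph,'dist',np.linalg.norm((pb-ph)[:2]),'yaw',np.arctan2(*(pb-ph)[[1,0]]))
print('orange',ora.min(0),ora.max(0),on_plane(m,C,[ora.mean(0)],.05))
g=hsv[...,2];sat=hsv[...,1]
L=[]
for y0,y1 in((184,204),(212,230)):
    gg=blob(((g>130)).astype(np.uint8),310,y0,358,y1)
    l=cv2.fitLine(gg.astype(np.float32),cv2.DIST_L2,0,.01,.01).ravel();print(len(gg),l)
    P=on_plane(m,C,[l[2:]-l[:2]*20,l[2:]+l[:2]*20,gg[gg[:,0].argmin()],gg[gg[:,0].argmax()]],.01);print(P,np.arctan2(*(P[1]-P[0])[[1,0]]))
for n,(u,v),h in[('jar',(271,149),.05),('can',(497,285),.13),('sd1',(357,275),.01),('sd2',(424,274),.01)]:print(n,on_plane(m,C,[(u,v)],h))
cv2.imwrite('pics/a.png',cv2.resize(im[175:285,205:455],None,fx=3.2,fy=3.2,interpolation=cv2.INTER_CUBIC))
E
```

```text
237 75 59
blue [0.47703444 0.1726286  0.038     ] handle [0.45001406 0.32124341 0.04      ] dist 0.15105119161444547 yaw -1.390946048557768
orange [359. 191.] [366. 226.] [[ 0.58030214 -0.03009366  0.05      ]]
127 [9.8008019e-01 1.9860215e-01 3.3784253e+02 1.9285039e+02]
[[ 0.64246213  0.07621605  0.01      ]
 [ 0.61919955 -0.02253079  0.01      ]
 [ 0.64216454  0.07683587  0.01      ]
 [ 0.62134628 -0.02148907  0.01      ]] -1.802155923133355
143 [9.9346846e-01 1.1410708e-01 3.3495804e+02 2.2071329e+02]
[[ 0.56703649  0.08605139  0.01      ]
 [ 0.55271545 -0.01334512  0.01      ]
 [ 0.56820413  0.08876095  0.01      ]
 [ 0.55254946 -0.01879884  0.01      ]] -1.7138915009996525
jar [[0.73925921 0.19103284 0.05      ]]
can [[ 0.39006373 -0.31763499  0.13      ]]
sd1 [[ 0.42328929 -0.01395898  0.01      ]]
sd2 [[ 0.42032504 -0.18061368  0.01      ]]
```

View pics/a.png

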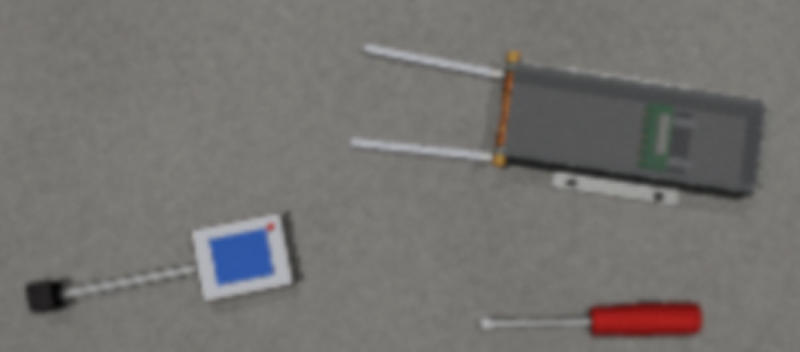

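The crop confirms the layout: handle at left, guides converging on the orange flap, and the carriage far in the chamber. I'll move above the handle and turn the jaws across it.

>>> arm_command(
  moves=[
    [[-3.6, -2.2, 1.1], [0, 0, 0], 1],
    [[-3.6, -2.2, 1.1], [0, 0, 0], 1],
    [[-3.6, -2.2, 1.1], [0, 0, 0], 1],
    [[-3.6, -2.2, 1.1], [0, 0, 0], 1],
    [[-3.6, -2.2, 1.1], [0, 0, 0], 1],
  ],
)

```text
clock: 0.6
eef_pos: [0.3795, 0.423, 0.188]
ee_rot: [-0.634, -3.077, 0.001]
wrist_force: [-0.4, -0.0, -0.6]
width: 0.092
gripper_force: 0.0
```

>>> arm_command(
  moves=[
    [[-3.6, -2.2, 0], [0, 0, 0], 1],
    [[-3.6, -2.2, 0], [0, 0, 0], 1],
    [[-3.6, -2.2, 0], [0, 0, 0], 1],
    [[0, 0, 0], [0, 0, 8], 1],
    [[0, 0, 0], [0, 0, 8], 1],
  ],
)

```text
clock: 1.1
eef_pos: [0.4533, 0.3189, 0.1883]
ee_rot: [-1.072, -2.953, 0.002]
wrist_force: [-0.4, 1.4, 0.2]
width: 0.0916
gripper_force: 0.0
```

>>> arm_command(
  moves=[
    [[0, 0, 0], [0, 0, 8], 1],
    [[0, 0, 0], [0, 0, 8], 1],
    [[0, 0, 0], [0, 0, 8], 1],
    [[0, 0, 0], [0, 0, 8], 1],
    [[0, 0, 0], [0, 0, 8], 1],
  ],
)

```text
clock: 1.6
eef_pos: [0.4517, 0.3212, 0.1883]
ee_rot: [-2.011, -2.413, 0.001]
wrist_force: [-0.2, 0.3, -0.4]
width: 0.0918
gripper_force: 0.0
```

```bash
python3 - <<'E'
from h import *
s=sense();print(s['clock'],s['eef_pos'],s['ee_rot'],s['q'],s['wrist_force'])
im,d=get_image('wrist');cv2.imwrite('pics/w1.png',im);np.save('pics/w1.npy',d)
np.savez('pics/w1s.npz',eef_pos=s['eef_pos'],ee_rot=s['ee_rot'])
E
```

```text
1.6 [0.45167316 0.32117108 0.18829404] [-2.01143842e+00 -2.41285234e+00  1.40368026e-03] [-0.53888822  0.36700681 -0.15677412  1.85369075  0.06994435  0.92711978
 -0.54648491] [-0.2427056   0.25342767 -0.36743447]
```

View pics/w1.png

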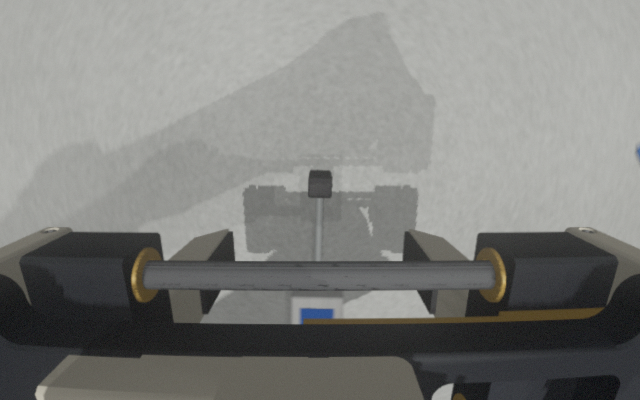

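Wrist view: the handle is at about (319,184) and the rod runs straight down the picture to the block, so the jaws are well aligned. I'll measure the handle and rod direction.

```bash
python3 - <<'E'
from h import *
s=dict(np.load('pics/w1s.npz'));im=cv2.imread('pics/w1.png');d=np.load('pics/w1.npy');m,C=T('wrist',s)
g=cv2.cvtColor(im,cv2.COLOR_BGR2GRAY)
k=np.zeros_like(g);k[160:205,300:340]=(g[160:205,300:340]<75)
v,u=np.nonzero(k);print(len(u),u.min(),u.max(),v.min(),v.max())
uv=np.c_[u,v];P=depth_pts(m,C,uv,d);t=P[P[:,2]>.04]
print('z',np.percentile(P[:,2],[5,50,95]),'top',len(t),t.mean(0),(t.min(0)+t.max(0))/2)
# blue plate centre of front edge pts
hsv=cv2.cvtColor(im,cv2.COLOR_BGR2HSV);b=cv2.inRange(hsv,(100,120,60),(130,255,255));b[:,:290]=0;b[:,345:]=0;b[:300]=0
v,u=np.nonzero(b);print(len(u));
if len(u):
  p=on_plane(m,C,[(u.mean(),v.mean())],.038)[0];h=t.mean(0);print(p,np.degrees(np.arctan2(*(p-h)[[1,0]])))
M=R.from_rotvec(s['ee_rot']).as_matrix();print('tool x,y deg',np.degrees(np.arctan2(M[1,0],M[0,0])),np.degrees(np.arctan2(M[1,1],M[0,1])))
E
```

```text
340 308 330 171 197
z [0.01975505 0.04523237 0.04680774] top 242 [0.45302189 0.32899044 0.04668307] [0.4516919  0.35396952 0.18469057]
274
[0.47406379 0.18854585 0.038     ] -81.47912503860695
tool x,y deg 100.36846108964343 10.36844378652944
```

>>> arm_command(
  moves=[
    [[0.4, 0, 4.4], [0, 0, 0], 1],
    [[0, 0, 4.5], [0, 0, 0], 0.7],
    [[0, 0, 4.5], [0, 0, 0], 0.7],
    [[0, 0, 2.0], [0, 0, 0], 0.7],
    [[0, 0, 0], [0, 0, 0], 0.5],
  ],
  force=25,
)

```text
clock: 2.15
eef_pos: [0.4484, 0.3233, 0.0311]
ee_rot: [-2.0, -2.42, 0.012]
wrist_force: [-0.1, 0.0, 0.1]
width: 0.0644
gripper_force: 0.0
```

>>> arm_command(
  moves=[
    [[0, 0, 0], [0, 0, 0], 0.1],
    [[0, 0, 0], [0, 0, 0], 0.1],
    [[0, 0, 0], [0, 0, 0], 0.1],
    [[0, 0, 0], [0, 0, 0], 0.1],
    [[0, 0, 0], [0, 0, 0], 0.1],
  ],
)

```text
clock: 2.65
eef_pos: [0.4518, 0.3257, 0.0357]
ee_rot: [2.004, 2.419, 0.002]
wrist_force: [0.1, -0.0, -0.3]
width: 0.0244
gripper_force: 0.0
```

```bash
python3 - <<'E'
from h import *
s=sense();print(s['eef_pos'],s['ee_rot'],s['width'],s['gripper_force'],s['wrist_force'],s['moment'])
im,d=get_image('wrist')
im2,d2=get_image('top')
cv2.imwrite('pics/w2.png',np.vstack([im[150:400],cv2.resize(im2[170:290,200:460],(640,295))]))
cv2.imwrite('pics/t2.png',im2)
E
```

```text
[0.45179278 0.32565055 0.03565181] [2.00435381 2.41859016 0.00243685] 0.024415435043859436 0.0 [ 0.07639565 -0.01829948 -0.32241688] [-0.0820842   0.04602971  0.03684119]
```

View pics/w2.png

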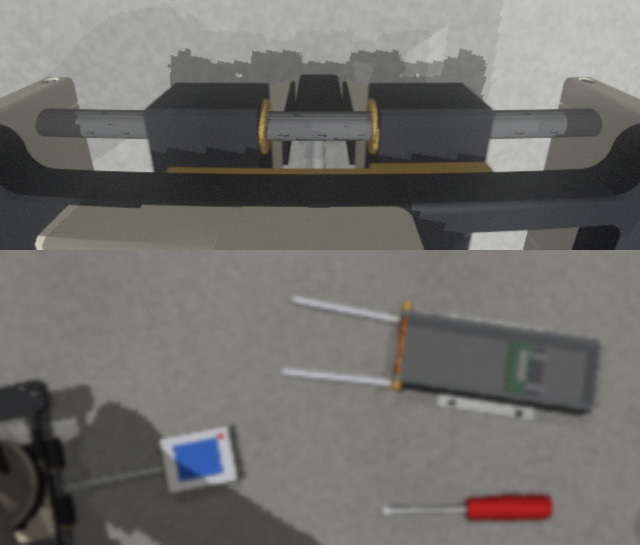

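The grip is closed on the handle (24 mm). I'll slide the module over the bench to the mouth of the guides, turning it about -21°.

>>> arm_command(
  moves=[
    [[-0.74, 1.81, 0], [0, 0, 2.1], 0.1],
    [[-0.67, 1.83, 0], [0, 0, 2.1], 0.1],
    [[-0.6, 1.85, 0], [0, 0, 2.1], 0.1],
    [[-0.53, 1.88, 0], [0, 0, 2.1], 0.1],
    [[-0.47, 1.89, 0], [0, 0, 2.1], 0.1],
  ],
)

```text
clock: 3.25
eef_pos: [0.5465, 0.3062, 0.0348]
ee_rot: [-2.218, -2.223, 0.001]
wrist_force: [-1.8, 0.7, 2.1]
width: 0.0219
gripper_force: 25.0
```

>>> arm_command(
  moves=[
    [[-0.4, 1.91, 0], [0, 0, 2.1], 0.1],
    [[-0.33, 1.92, 0], [0, 0, 2.1], 0.1],
    [[-0.25, 1.93, 0], [0, 0, 2.1], 0.1],
    [[-0.18, 1.94, 0], [0, 0, 2.1], 0.1],
    [[-0.11, 1.95, 0], [0, 0, 2.1], 0.1],
  ],
)

```text
clock: 3.75
eef_pos: [0.6418, 0.2867, 0.0347]
ee_rot: [-2.412, -2.01, 0.003]
wrist_force: [-2.9, 1.0, 3.5]
width: 0.0217
gripper_force: 25.0
```

>>> arm_command(
  moves=[
    [[0, 0, 0], [0, 0, 0], 0.1],
    [[0, 0, 0], [0, 0, 0], 0.1],
  ],
)

```text
clock: 3.95
eef_pos: [0.643, 0.2859, 0.035]
ee_rot: [2.41, 2.014, 0.002]
wrist_force: [1.8, -0.7, 0.7]
width: 0.0223
gripper_force: 25.0
```

```bash
cat > look.py <<'E'
from h import *
import sys
s=sense();print(s['clock'],s['eef_pos'],s['width'],s['gripper_force'],s['wrist_force'],s['moment'])
M=R.from_rotvec(s['ee_rot']).as_matrix();print('tool x,y deg',np.degrees(np.arctan2(M[1,0],M[0,0])),np.degrees(np.arctan2(M[1,1],M[0,1])),M[:,2])
im,d=get_image('top');cv2.imwrite(f'pics/{sys.argv[1]}.png',cv2.resize(im[150:300,200:460],(780,450),interpolation=cv2.INTER_CUBIC))
m,C=T('top');hsv=cv2.cvtColor(im,cv2.COLOR_BGR2HSV)
b=cv2.inRange(hsv,(100,120,60),(130,255,255));b[:150]=0;b[300:]=0;b[:,:230]=0;b[:,440:]=0
v,u=np.nonzero(b);p=on_plane(m,C,[(u.mean(),v.mean())],.038)[0]
O=np.array([.5835,-.028]);a=np.radians(-100.75);U=np.array([np.cos(a),np.sin(a)]);V=np.array([-U[1],U[0]])
r=cv2.minAreaRect(np.c_[u,v].astype(np.float32))
print('blue',len(u),p,'dock',(p[:2]-O)@U,(p[:2]-O)@V)
t=s['eef_pos'][:2]-O;print('tcp in dock',t@U,t@V)
bx=cv2.boxPoints(r);q=on_plane(m,C,bx,.038)
for i in range(4):
    e=q[(i+1)%4]-q[i];print('edge',np.linalg.norm(e)*1000,np.degrees(np.arctan2(e[1],e[0])))
E
python3 look.py t3
```

```text
3.95 [0.64303668 0.28594856 0.03496428] 0.022294317881974144 24.993198215961456 [ 1.83063176 -0.67790824  0.70383249] [-0.5180721  -0.39847564  0.34108079]
tool x,y deg 79.76671931245583 -10.23326912536889 [ 1.66211163e-03 -4.19956070e-04 -9.99998531e-01]
blue 222 [0.6140758  0.13304153 0.038     ] dock -0.16391843265213338 1.0886777424377403e-06
tcp in dock -0.3195439052624531 -6.711630402501626e-05
edge 33.635871451561165 -8.829326299528331
edge 40.721663627240304 -99.88378653890145
edge 33.577278690194646 170.83321079768498
edge 40.52288255864922 80.19472198542267
```

View pics/t3.png

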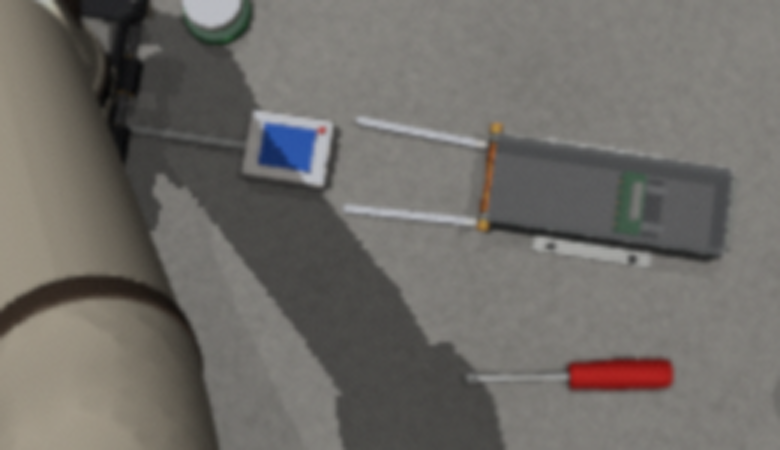

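The module sits in line in front of the mouth (origin 164 mm outside, 0 mm off centre). I'll push it into the guides.

>>> arm_command(
  moves=[
    [[-2.1, 0, 0], [0, 0, 0.5], 0.1],
    [[-2.1, 0, 0], [0, 0, 0], 0.1],
    [[-2.1, 0, 0], [0, 0, 0], 0.1],
    [[-2.1, 0, 0], [0, 0, 0], 0.1],
    [[-2.0, 0, 0], [0, 0, 0], 0.1],
  ],
)

```text
clock: 4.5
eef_pos: [0.6221, 0.1845, 0.0351]
ee_rot: [-2.418, -2.004, -0.001]
wrist_force: [0.7, 3.4, 1.8]
width: 0.0218
gripper_force: 25.0
```

>>> arm_command(
  moves=[
    [[0, 0, 0], [0, 0, 0], 0.1],
    [[0, 0, 0], [0, 0, 0], 0.1],
  ],
)

```text
clock: 4.7
eef_pos: [0.6226, 0.1822, 0.0345]
ee_rot: [2.422, 2.0, -0.003]
wrist_force: [-0.8, -2.3, 2.2]
width: 0.0215
gripper_force: 25.0
```

```bash
python3 look.py t4
```

```text
4.7 [0.62262327 0.18215834 0.03446638] 0.021528686783819997 24.987627267837524 [-0.78468769 -2.27054266  2.24959534] [-0.75356995  0.13088838 -0.01134695]
tool x,y deg 79.08799117233538 -10.912108881957451 [-0.001242   -0.00177224 -0.99999766]
blue 226 [0.59134266 0.02946464 0.038     ] dock -0.05791900115523304 -0.003013514795780933
tcp in dock -0.21376757134827792 -0.0007629065022412854
edge 33.81815105327811 -9.7075919423658
edge 40.77031617508745 -99.8496404265859
edge 33.79104356460905 169.95626048634585
edge 40.57201032899667 80.18876781305497
```

View pics/t4.png

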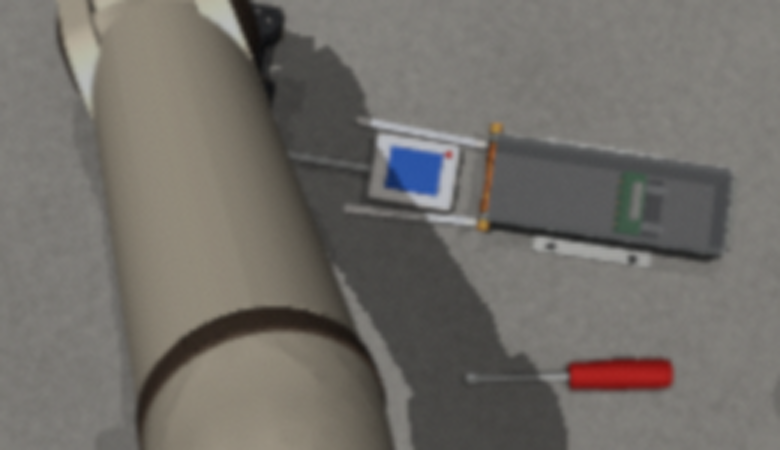

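The block lies between the guides in front of the shut flap at about -58 mm, 3 mm off centre at most. I'll push on gently through the gate.

>>> arm_command(
  moves=[
    [[-0.8, 0, 0], [0, 0, 0], 0.1],
    [[-0.8, 0, 0], [0, 0, 0], 0.1],
    [[-0.8, 0, 0], [0, 0, 0], 0.1],
    [[-0.8, 0, 0], [0, 0, 0], 0.1],
    [[-0.8, 0, 0], [0, 0, 0], 0.1],
  ],
)

```text
clock: 5.25
eef_pos: [0.6158, 0.145, 0.0349]
ee_rot: [-2.42, -2.003, -0.002]
wrist_force: [1.2, 3.0, 2.3]
width: 0.0219
gripper_force: 25.0
```

>>> arm_command(
  moves=[
    [[0, 0, 0], [0, 0, 0], 0.1],
    [[0, 0, 0], [0, 0, 0], 0.1],
    [[0, 0, 0], [0, 0, 0], 0.1],
  ],
)

```text
clock: 5.55
eef_pos: [0.6154, 0.1428, 0.0344]
ee_rot: [2.421, 2.0, -0.003]
wrist_force: [1.8, -2.9, 1.3]
width: 0.0221
gripper_force: 25.0
```

```bash
python3 look.py t5
```

```text
5.55 [0.61541958 0.14280708 0.03437394] 0.022118442918137603 25.014302730560303 [ 1.78024675 -2.85254996  1.29184902] [-0.91682249 -0.25872262  0.26305688]
tool x,y deg 79.13584108918553 -10.864200550025782 [-7.50728788e-04 -2.31518403e-03 -9.99997038e-01]
blue 221 [ 0.58499695 -0.00886098  0.038     ] dock -0.01908235147028972 -0.0020992062490961267
tcp in dock -0.17376325580661564 -0.0005002271366579139
edge 33.15410397097399 -11.348382410148393
edge 40.06492383351381 -101.19395422074955
edge 33.13480712342955 168.3219140961952
edge 39.87431294912187 78.83530022897438
```

>>> arm_command(
  moves=[
    [[-0.8, 0, 0], [0, 0, 0], 0.1],
    [[-0.8, 0, 0], [0, 0, 0], 0.1],
    [[-0.8, 0, 0], [0, 0, 0], 0.1],
    [[-0.8, 0, 0], [0, 0, 0], 0.1],
    [[-0.8, 0, 0], [0, 0, 0], 0.1],
  ],
)

```text
clock: 6.1
eef_pos: [0.6081, 0.1052, 0.0349]
ee_rot: [2.42, 2.003, 0.001]
wrist_force: [3.1, 4.0, 2.3]
width: 0.0215
gripper_force: 25.0
```

>>> arm_command(
  moves=[
    [[-0.8, 0, 0], [0, 0, 0], 0.1],
    [[-0.8, 0, 0], [0, 0, 0], 0.1],
    [[-0.8, 0, 0], [0, 0, 0], 0.1],
    [[-0.8, 0, 0], [0, 0, 0], 0.1],
    [[-0.8, 0, 0], [0, 0, 0], 0.1],
  ],
)

```text
clock: 6.6
eef_pos: [0.6006, 0.0658, 0.0348]
ee_rot: [2.42, 2.003, 0.001]
wrist_force: [2.8, 4.5, 2.1]
width: 0.0217
gripper_force: 25.1
```

>>> arm_command(
  moves=[
    [[0, 0, 0], [0, 0, 0], 0.1],
    [[0, 0, 0], [0, 0, 0], 0.1],
    [[0, 0, 0], [0, 0, 0], 0.1],
  ],
)

```text
clock: 6.9
eef_pos: [0.6001, 0.0641, 0.0343]
ee_rot: [2.421, 2.0, -0.004]
wrist_force: [2.3, -3.9, 1.5]
width: 0.0219
gripper_force: 25.1
```

```bash
python3 look.py t6
```

```text
6.9 [0.60005151 0.06409101 0.03430042] 0.02193783000766545 25.102912187576294 [ 2.30394982 -3.93162295  1.54062055] [-1.07925042 -0.51877605  0.49784325]
tool x,y deg 79.12414494670517 -10.875973860888157 [-0.00127626 -0.00238041 -0.99999635]
blue 0 [nan nan nan] dock nan nan
tcp in dock -0.093562099512804 -0.0009161508656965259
edge 0.0 0.0
edge 0.0 0.0
edge 0.0 0.0
edge 0.0 0.0look.py:8: RuntimeWarning: Mean of empty slice.
  v,u=np.nonzero(b);p=on_plane(m,C,[(u.mean(),v.mean())],.038)[0]
  ret = ret.dtype.type(ret / rcount)
```

View pics/t6.png

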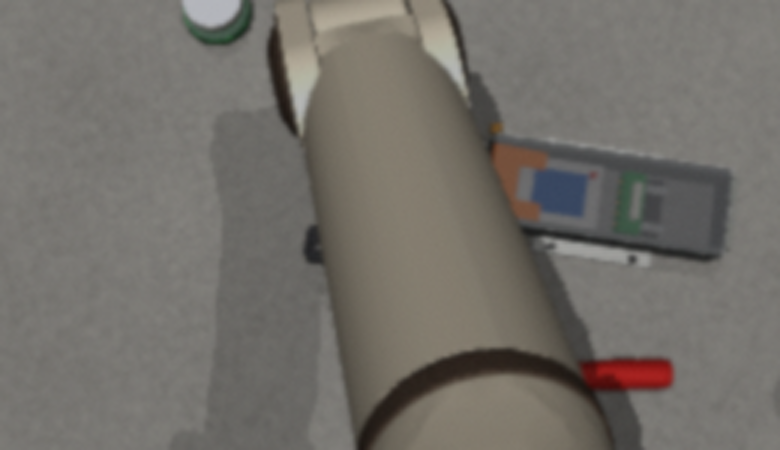

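The flap is open, lying on the block. The block's front is at px 605 and the carriage's near edge at px 617, about 10 mm apart. I'll creep on and watch the force.

>>> arm_command(
  moves=[
    [[-0.1, 0, 0], [0, 0, 0], 0.1],
    [[-0.1, 0, 0], [0, 0, 0], 0.1],
    [[-0.1, 0, 0], [0, 0, 0], 0.1],
    [[-0.1, 0, 0], [0, 0, 0], 0.1],
  ],
)

```text
clock: 7.35
eef_pos: [0.5998, 0.0642, 0.0348]
ee_rot: [-2.419, -2.003, -0.002]
wrist_force: [3.1, 3.3, 1.4]
width: 0.0218
gripper_force: 25.1
```

>>> arm_command(
  moves=[
    [[-0.1, 0, 0], [0, 0, 0], 0.1],
    [[-0.1, 0, 0], [0, 0, 0], 0.1],
  ],
)

```text
clock: 7.55
eef_pos: [0.5997, 0.0624, 0.035]
ee_rot: [-2.419, -2.003, -0.003]
wrist_force: [3.8, 3.7, 2.8]
width: 0.0222
gripper_force: 25.1
```

>>> arm_command(
  moves=[
    [[-0.1, 0, 0], [0, 0, 0], 0.1],
    [[-0.1, 0, 0], [0, 0, 0], 0.1],
  ],
)

```text
clock: 7.75
eef_pos: [0.5992, 0.0591, 0.0348]
ee_rot: [-2.42, -2.003, -0.001]
wrist_force: [2.7, 3.6, 2.4]
width: 0.0219
gripper_force: 25.1
```

>>> arm_command(
  moves=[
    [[0, 0, 0], [0, 0, 0], 0.1],
    [[0, 0, 0], [0, 0, 0], 0.1],
  ],
)

```text
clock: 7.95
eef_pos: [0.5991, 0.0586, 0.0348]
ee_rot: [2.421, 2.002, 0.0]
wrist_force: [3.5, 3.3, 2.1]
width: 0.0218
gripper_force: 25.1
```

>>> arm_command(
  moves=[
    [[-0.1, 0, 0], [0, 0, 0], 0.1],
    [[-0.1, 0, 0], [0, 0, 0], 0.1],
    [[-0.1, 0, 0], [0, 0, 0], 0.1],
  ],
)

```text
clock: 8.25
eef_pos: [0.5985, 0.0555, 0.0347]
ee_rot: [2.421, 2.002, 0.0]
wrist_force: [3.1, 3.9, 2.5]
width: 0.0218
gripper_force: 25.1
```

>>> arm_command(
  moves=[
    [[-0.1, 0, 0], [0, 0, 0], 0.1],
    [[-0.1, 0, 0], [0, 0, 0], 0.1],
    [[-0.1, 0, 0], [0, 0, 0], 0.1],
  ],
)

```text
clock: 8.55
eef_pos: [0.5979, 0.0525, 0.0347]
ee_rot: [2.421, 2.002, 0.0]
wrist_force: [2.9, 3.3, 1.9]
width: 0.0218
gripper_force: 25.1
```

>>> arm_command(
  moves=[
    [[-0.1, 0, 0], [0, 0, 0], 0.1],
    [[-0.1, 0, 0], [0, 0, 0], 0.1],
  ],
)

```text
clock: 8.75
eef_pos: [0.5975, 0.0506, 0.0347]
ee_rot: [-2.421, -2.002, -0.0]
wrist_force: [2.9, 4.3, 2.6]
width: 0.0217
gripper_force: 25.1
```

>>> arm_command(
  moves=[
    [[-0.1, 0, 0], [0, 0, 0], 0.1],
    [[0, 0, 0], [0, 0, 0], 0.1],
  ],
)

```text
clock: 8.95
eef_pos: [0.5973, 0.0494, 0.0347]
ee_rot: [2.421, 2.002, -0.0]
wrist_force: [3.2, 3.8, 2.4]
width: 0.0217
gripper_force: 25.1
```

>>> arm_command(
  moves=[
    [[-0.1, 0.1, 0], [0, 0, 0], 0.1],
    [[-0.1, 0, 0], [0, 0, 0], 0.1],
  ],
)

```text
clock: 9.15
eef_pos: [0.5976, 0.0474, 0.0346]
ee_rot: [-2.421, -2.002, 0.001]
wrist_force: [2.4, 2.9, 3.5]
width: 0.022
gripper_force: 25.0
```

>>> arm_command(
  moves=[
    [[-0.1, 0, 0], [0, 0, 0], 0.1],
    [[-0.1, 0, 0], [0, 0, 0], 0.1],
  ],
)

```text
clock: 9.35
eef_pos: [0.5974, 0.0462, 0.0347]
ee_rot: [-2.42, -2.002, -0.0]
wrist_force: [3.4, 5.8, 3.0]
width: 0.0221
gripper_force: 25.0
```

>>> arm_command(
  moves=[
    [[-0.1, 0, 0], [0, 0, 0], 0.1],
    [[-0.1, 0, 0], [0, 0, 0], 0.1],
  ],
)

```text
clock: 9.55
eef_pos: [0.597, 0.0447, 0.0347]
ee_rot: [-2.419, -2.002, -0.001]
wrist_force: [1.9, 5.9, 2.3]
width: 0.0215
gripper_force: 25.0
```

```bash
python3 look.py t7 2>/dev/null | head -4; python3 -c "
import cv2;im=cv2.imread('pics/t7.png');cv2.imwrite('pics/t7c.png',cv2.resize(im[110:280,470:740],None,fx=2.5,fy=2.5))"
```

```text
9.55 [0.59700629 0.04471956 0.03472844] 0.021490979320411826 25.023069977760315 [1.89203209 5.85300399 2.29212978] [ 0.94360439 -0.47998215  0.27533863]
tool x,y deg 79.22439836215207 -10.775572808209754 [-1.93864454e-04  1.24641072e-03 -9.99999204e-01]
blue 0 [nan nan nan] dock nan nan
tcp in dock -0.07396261218357358 -0.00029468735622357984
```

View pics/t7c.png

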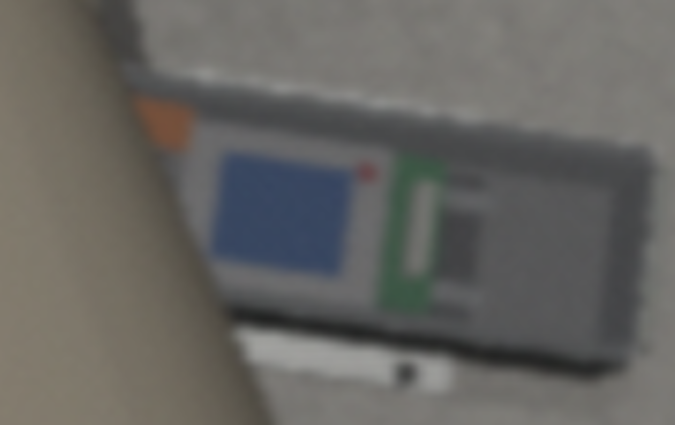

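The block now touches the carriage, with the force up by about 2.5 N at y≈0.047, so the stop should come near y≈0.037.

>>> arm_command(
  moves=[
    [[-0.1, 0, 0], [0, 0, 0], 0.1],
    [[-0.1, 0, 0], [0, 0, 0], 0.1],
  ],
)

```text
clock: 9.8
eef_pos: [0.5966, 0.0428, 0.0347]
ee_rot: [-2.419, -2.002, -0.001]
wrist_force: [2.4, 6.5, 3.2]
width: 0.0217
gripper_force: 25.0
```

>>> arm_command(
  moves=[
    [[-0.1, 0, 0], [0, 0, 0], 0.1],
    [[-0.1, 0, 0], [0, 0, 0], 0.1],
  ],
)

```text
clock: 10.0
eef_pos: [0.5962, 0.0408, 0.0347]
ee_rot: [-2.419, -2.002, -0.001]
wrist_force: [2.2, 5.0, 3.0]
width: 0.0215
gripper_force: 25.0
```

>>> arm_command(
  moves=[
    [[-0.1, 0, 0], [0, 0, 0], 0.1],
    [[0, 0, 0], [0, 0, 0], 0.1],
  ],
)

```text
clock: 10.2
eef_pos: [0.596, 0.0395, 0.0347]
ee_rot: [-2.42, -2.002, -0.001]
wrist_force: [2.2, 5.1, 3.2]
width: 0.0219
gripper_force: 25.0
```

>>> arm_command(
  moves=[
    [[-0.1, 0, 0], [0, 0, 0], 0.1],
    [[0, 0, 0], [0, 0, 0], 0.1],
  ],
)

```text
clock: 10.4
eef_pos: [0.5959, 0.0386, 0.0347]
ee_rot: [-2.42, -2.002, -0.001]
wrist_force: [1.9, 6.1, 2.3]
width: 0.0219
gripper_force: 25.0
```

>>> arm_command(
  moves=[
    [[-0.1, 0, 0], [0, 0, 0], 0.1],
    [[0, 0, 0], [0, 0, 0], 0.1],
  ],
)

```text
clock: 10.6
eef_pos: [0.5956, 0.0376, 0.0347]
ee_rot: [-2.42, -2.002, -0.001]
wrist_force: [1.9, 4.7, 3.1]
width: 0.022
gripper_force: 25.0
```

>>> arm_command(
  moves=[
    [[-0.05, 0, 0], [0, 0, 0], 0.1],
    [[0, 0, 0], [0, 0, 0], 0.1],
  ],
)

```text
clock: 10.8
eef_pos: [0.5956, 0.0372, 0.0347]
ee_rot: [-2.419, -2.002, -0.001]
wrist_force: [2.3, 4.2, 2.6]
width: 0.0217
gripper_force: 25.0
```

>>> arm_command(
  moves=[
    [[-0.05, 0, 0], [0, 0, 0], 0.1],
    [[0, 0, 0], [0, 0, 0], 0.1],
  ],
)

```text
clock: 11.0
eef_pos: [0.5955, 0.0367, 0.0347]
ee_rot: [-2.419, -2.003, -0.001]
wrist_force: [2.1, 4.6, 3.1]
width: 0.0221
gripper_force: 25.0
```

>>> arm_command(
  moves=[
    [[-0.05, 0, 0], [0, 0, 0], 0.1],
    [[0, 0, 0], [0, 0, 0], 0.1],
  ],
)

```text
clock: 11.2
eef_pos: [0.5954, 0.0364, 0.0347]
ee_rot: [-2.419, -2.003, -0.001]
wrist_force: [3.2, 5.9, 2.9]
width: 0.022
gripper_force: 25.0
```

>>> arm_command(
  moves=[
    [[-0.05, 0, 0], [0, 0, 0], 0.1],
    [[0, 0, 0], [0, 0, 0], 0.1],
  ],
)

```text
clock: 11.4
eef_pos: [0.5954, 0.0364, 0.0347]
ee_rot: [-2.419, -2.003, -0.002]
wrist_force: [2.4, 6.5, 2.5]
width: 0.022
gripper_force: 25.0
```

It has stopped at y=0.0364 and the force is rising. I'll load it step by step.

>>> arm_command(
  moves=[
    [[-0.05, 0, 0], [0, 0, 0], 0.1],
    [[-0.05, 0, 0], [0, 0, 0], 0.1],
    [[0, 0, 0], [0, 0, 0], 0.1],
  ],
)

```text
clock: 11.7
eef_pos: [0.5953, 0.0363, 0.0348]
ee_rot: [-2.418, -2.003, -0.003]
wrist_force: [1.2, 7.8, 2.5]
width: 0.0219
gripper_force: 25.0
```

>>> arm_command(
  moves=[
    [[-0.05, 0, 0], [0, 0, 0], 0.1],
    [[0, 0, 0], [0, 0, 0], 0.1],
  ],
)

```text
clock: 11.9
eef_pos: [0.5952, 0.0364, 0.0348]
ee_rot: [-2.417, -2.003, -0.003]
wrist_force: [3.7, 9.2, 2.3]
width: 0.0221
gripper_force: 25.0
```

>>> arm_command(
  moves=[
    [[-0.05, 0, 0], [0, 0, 0], 0.1],
    [[-0.05, 0, 0], [0, 0, 0], 0.1],
    [[0, 0, 0], [0, 0, 0], 0.1],
  ],
)

```text
clock: 12.2
eef_pos: [0.5951, 0.0363, 0.0349]
ee_rot: [-2.416, -2.003, -0.004]
wrist_force: [3.2, 11.2, 2.7]
width: 0.0218
gripper_force: 25.0
```

>>> arm_command(
  moves=[
    [[-0.05, 0, 0], [0, 0, 0], 0.1],
    [[0, 0, 0], [0, 0, 0], 0.1],
  ],
)

```text
clock: 12.4
eef_pos: [0.595, 0.0362, 0.0349]
ee_rot: [-2.416, -2.004, -0.005]
wrist_force: [2.1, 12.4, 2.9]
width: 0.0216
gripper_force: 25.0
```

>>> arm_command(
  moves=[
    [[0, 0, 0], [0, 0, 0], 0.1],
    [[0, 0, 0], [0, 0, 0], 0.1],
    [[0, 0, 0], [0, 0, 0], 0.1],
    [[0, 0, 0], [0, 0, 0], 0.1],
    [[0, 0, 0], [0, 0, 0], 0.1],
  ],
)

```text
clock: 12.9
eef_pos: [0.595, 0.0363, 0.0349]
ee_rot: [-2.416, -2.004, -0.005]
wrist_force: [2.7, 11.2, 2.5]
width: 0.0218
gripper_force: 25.0
```

>>> arm_command(
  moves=[
    [[0, 0, 0], [0, 0, 0], 0.1],
    [[0, 0, 0], [0, 0, 0], 0.1],
  ],
)

```text
clock: 13.1
eef_pos: [0.595, 0.0363, 0.0349]
ee_rot: [-2.416, -2.004, -0.005]
wrist_force: [1.9, 10.9, 2.6]
width: 0.0216
gripper_force: 25.0
```

Held about 0.7 s at roughly 11 N at the wrist. Next I'll unload, then release.

>>> arm_command(
  moves=[
    [[0.1, 0, 0], [0, 0, 0], 0.1],
    [[0.1, 0, 0], [0, 0, 0], 0.1],
    [[0.1, 0, 0], [0, 0, 0], 0.1],
    [[0.1, 0, 0], [0, 0, 0], 0.1],
    [[0, 0, 0], [0, 0, 0], 0.1],
  ],
)

```text
clock: 13.6
eef_pos: [0.5951, 0.0364, 0.0346]
ee_rot: [-2.419, -2.002, 0.001]
wrist_force: [0.5, 5.1, 4.5]
width: 0.022
gripper_force: 25.0
```

>>> arm_command(
  moves=[
    [[0.1, 0, 0], [0, 0, 0], 0.1],
    [[0.1, 0, 0], [0, 0, 0], 0.1],
    [[0, 0, 0], [0, 0, 0], 0.1],
  ],
)

```text
clock: 13.9
eef_pos: [0.5954, 0.0365, 0.0344]
ee_rot: [-2.422, -2.001, 0.003]
wrist_force: [0.2, 1.0, 3.1]
width: 0.0218
gripper_force: 25.0
```

>>> arm_command(
  moves=[
    [[0, 0, 0], [0, 0, 0], 0.45],
    [[0, 0, 0], [0, 0, 0], 0.45],
    [[0, 0, 0], [0, 0, 0], 0.45],
    [[0, 0, 0], [0, 0, 0], 0.45],
  ],
)

```text
clock: 14.3
eef_pos: [0.5957, 0.0372, 0.0344]
ee_rot: [-2.421, -2.001, 0.001]
wrist_force: [0.1, 0.3, -0.5]
width: 0.041
gripper_force: 0.0
```

>>> arm_command(
  moves=[
    [[0, 0, -1], [0, 0, 0], 0.45],
    [[0, 0, -2], [0, 0, 0], 0.45],
    [[0, 0, -3], [0, 0, 0], 0.45],
    [[0, 0, -4], [0, 0, 0], 0.45],
    [[0, 0, -4], [0, 0, 0], 0.45],
  ],
)

```text
clock: 14.8
eef_pos: [0.5956, 0.0376, 0.1765]
ee_rot: [-2.42, -2.002, 0.001]
wrist_force: [1.3, 0.0, 0.4]
width: 0.0412
gripper_force: 0.0
```

>>> arm_command(
  moves=[
    [[4, 0, -2], [0, 0, 0], 0.45],
    [[4, 0, 0], [0, 0, 0], 0.45],
    [[4, 0, 0], [0, 0, 0], 0.45],
    [[4, 0, 0], [0, 0, 0], 0.45],
    [[4, 0, 0], [0, 0, 0], 0.45],
  ],
)

```text
clock: 15.3
eef_pos: [0.6337, 0.2356, 0.1958]
ee_rot: [2.421, 2.002, 0.001]
wrist_force: [0.7, 0.2, 0.3]
width: 0.0411
gripper_force: 0.0
```

>>> arm_command(
  moves=[
    [[0, 0, 0], [0, 0, 0], 0.45],
    [[0, 0, 0], [0, 0, 0], 0.45],
    [[0, 0, 0], [0, 0, 0], 0.45],
  ],
)

```text
clock: 15.6
eef_pos: [0.6337, 0.2324, 0.1949]
ee_rot: [2.421, 2.0, -0.001]
wrist_force: [0.3, -1.7, 0.7]
width: 0.0416
gripper_force: 0.0
```

```bash
python3 look.py t8 2>/dev/null | head -4; python3 - <<'E'
from h import *
a=cv2.imread('pics/t8.png')[80:300,250:760];im,_=get_image('scene')
b=cv2.resize(im[140:250,220:460],(510,234),interpolation=cv2.INTER_CUBIC);cv2.imwrite('pics/f.png',np.vstack([a,b]))
E
```

```text
15.6 [0.6336992  0.23243076 0.19494467] 0.04159585253195352 0.0 [ 0.34449726 -1.69566303  0.74417954] [-0.12513165  0.07829997  0.01360051]
tool x,y deg 79.11231999429289 -10.887655439835447 [ 8.89922207e-05 -1.31641176e-03 -9.99999130e-01]
blue 0 [nan nan nan] dock nan nan
tcp in dock -0.26522366602432623 0.0007416290991896218
```

View pics/f.png

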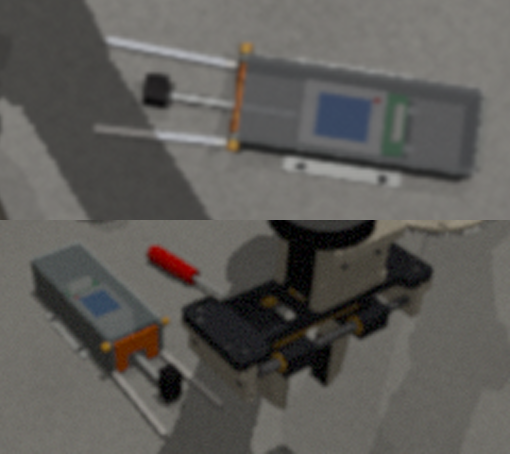

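The flap hangs shut behind the block with the rod through its notch. The block rests against the carriage and the gripper is clear.

```bash
python3 -c "
from station import job_done;print(job_done())"
```

```text
the job is handed in; nothing more can be done
None
```

I pushed the module through the flap until the carriage met its stop and held it about 0.7 s at roughly 11 N measured at the wrist (less at the carriage, because of friction). I then let go, the last pictures show the flap shut with the gripper clear, and I handed the job in; no verdict came back.

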